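Set out a small lot on the photo board

ROBOT

A 6-joint arm with a two-finger parallel gripper is mounted at the origin on the work surface. World frame = base frame: x ahead of the robot, y to its left, z up, the work surface at z = 0. Lengths are in m, angles in rad, forces in N, time in s.
With the tool pointing down it reaches from about 0.35 to 0.725 m from the base axis. Payload 4.3 kg.
Tool frame: the origin (TCP) lies at the very end of the fingers, on their centre line; the grasp point (between the pads) lies 19 mm behind it; z points along the fingers, y is the direction in which the jaws open and shut (so a half turn about z gives the same grasp; the last joint's range is limited). The gripper opens to 85 mm and grips with 20 to 120 N. Pads are 22 mm wide; open, the fingers measure 114 mm over their backs; the gripper's body (76 mm by 85 mm) begins 54 mm behind the grasp point. The pads swing forward as they close: fully open they stand 13 mm farther back than shut.
Start: joints at [-1.451, 0.377, 0.081, 1.274, 0, 1.46], TCP at [0.131, -0.56, 0.231] pointing down, gripper open.
Joint ranges: [-2.72, 2.72], [-0.84, 1.66], [-1.02, 1.22], [-1.77, 2.12], [-1.37, 1.28], [-3.14, 3.14]. Speed limits (rad/s): [2.57, 2.57, 3.14, 3.14, 3.14, 3.14].

INTERFACE

Orientations are given as a unit quaternion [w, x, y, z].
In Python, from plant import * gives the robot as it stands.
- The arm moves only by the shell command python3 -m jog 'ROWS' [FORCE]. ROWS is text: rows parted by semicolons, each of 7 numbers parted by spaces: the closure, from 0 (fully open) to 1 (shut), then the shift along the tool's x, y, z in m, then the turn, a rotation vector about the tool's x, y, z in rad. A call has 1 to 12 rows; each row is the pose to reach, as a shift and turn from the pose commanded when the call began, along the tool's axes at that moment; what a row does not reach only later rows make up. A row lasts 1/8 s, in which the tool goes at most 62.5 mm and 10.7 degrees, less where a joint would pass 70% of its speed; a pose out of reach is approached as far as the arm can. A call with a gripper value outside its range is refused whole. The fingers move at their own pace and stop on an object; FORCE is the grip in N (left out, the last holds). Time passes only in rows, so rows that repeat a pose let the fingers close. It gives the time, the measured TCP pose, the force and the opening at its end, in the units of the state.
- sense(): the state, without advancing time (a new reading comes with each control period).
- camera(name): name is "scene" or "top" or "wrist"; returns a dict with "pixels" (384x512x3 uint8, red, green, blue), "K" (3x3 intrinsics, pixels), "cam_to_world" (4x4, takes a point from camera to world coordinates). Camera axes: x right, y up, looking along -z (the intrinsics and any distortion apply to the point x, -y, -z); pixel columns grow to the right and rows downward; lengths in m; the calibration is good to about 2 mm. A picture is of the moment at which its call begins. There is no depth.
- sign_off(): hands the job in, once; it reports no verdict.
The state is a dict: "time": time; "q": joint angles; "qd": joint speeds; "effort": joint torques, N m; "ee_pos": TCP position; "tool_rot": TCP orientation; "contact_force": force on the tool from outside, world axes, zero at the start; "torque": the same for the moment, N m; "opening": finger opening in m.
Only numpy, scipy, OpenCV 4.12 (cv2) and the standard library are available. Lean on these libraries where they do the work, as an engineer would, in place of code of your own. Each camera call takes 0.05 s, during which the arm holds its last target.

TASK

Set out this lot for its catalogue picture on the grey board: lay the black case, lid up, centred and squarely on the middle rectangular blue pad, stand the green-capped white bottle in the centre of the round blue pad beside the red canister, and stand the yellow tin in the centre of the round blue pad beside the green basket, so that the case lies between the two. Put the orange puck light, lens up, on the centre of the case. Leave the grey-capped bottle standing where it is.

Things in the scene. Friction and masses are not known exactly. Their poses are not given: they have to be found in the camera images.
- case: loose flat black hard case with a grey seam, 100 x 60 x 40 mm (x, y, z), 0.15 to 0.3 kg; origin at the centre of its underside, x along its 100 mm side, z up through its flat lid. Starts lying on the table, lid up.
- bottle: loose white plastic bottle with a green cap and a green band, standing; body 48 mm in diameter and straight up to 80 mm, then a shoulder and a 29 mm cap, 108 mm high in all, 0.1 to 0.2 kg; origin at the centre of its underside, z up
- tin: loose yellow round tin with steel rims, standing, 61 mm in diameter, 62 mm high, 0.17 to 0.35 kg; origin at the centre of its underside, z up
- light: loose orange puck-shaped work light with a white lens on top and a black band, 48 mm in diameter, 32 mm high, about 0.1 kg; origin at the centre of its underside, z up through the lens. Starts on the table, lens up.
- spare: loose white bottle with a dark grey cap and dark grey band, otherwise the same shape and size as the green-capped one; origin at the centre of its underside, z up. It is not part of the lot and stays where it stands (among the loose things).
- pad_mid: fixed rectangular blue pad in the middle of the grey board (board 160 x 380 mm, 6 mm thick, fixed, lying flat on the table, turned up to 0.2 rad); pad 112 x 72 x 3 mm, x along its 112 mm side, which runs across the row of pads (away from the robot at yaw 0); origin at the centre of its underside, its top 9 mm above the table
- pad_left: fixed round blue pad on the board's left end as seen from the robot (+y), 120 mm from pad_mid, 74 mm in diameter, 3 mm thick; origin at the centre of its underside, its top 9 mm above the table; axes parallel to those of pad_mid
- pad_right: fixed round blue pad on the board's right end as seen from the robot (-y), otherwise like pad_left
- canister: fixed red metal canister, 75 x 110 mm and 140 mm high (167 mm with its handle), standing beyond one end of the board; left or right differs from start to start. Origin at the centre of its underside; 150 to 205 mm from the centre of the round pad beside it, over 380 mm from the other.
- basket: fixed green slatted basket full of small grey bottles with dark caps, 100 x 120 mm and 80 mm high (90 mm with the caps), standing beyond the other end of the board. Origin at the centre of its underside; 150 to 205 mm from the centre of the round pad beside it, over 380 mm from the other.
Mind the look-alikes: they are no part of the job. What is shaped like the case but pink or turquoise is not meant.

How it is judged:
At the end, for the whole second after the job is handed in: Case on middle pad (15 mm, long sides within 0.2 rad), bottle on the round pad by the canister and tin on that by the basket (15 mm), light lens up on the case (15 mm of its centre), grey-capped bottle within 30 mm of its start; all upright within 0.12 rad, at rest (horizontal distance between case and pad_mid below 0.015 m and angle between the x axis of case and the x axis of pad_mid, either way round below 0.2 rad and angle between each of case, bottle, tin, light, spare's own z axis and vertical below 0.12 rad and height (world z) of case between 0.005 and 0.013 m and linear speed of each of case, bottle, tin, light below 0.02 m/s and angular speed of each of case, bottle, tin, light below 0.2 rad/s and (horizontal distance between bottle and pad_left below 0.015 m or horizontal distance between bottle and pad_right below 0.015 m) and horizontal distance between bottle and canister below 0.25 m and height (world z) of bottle between 0.005 and 0.013 m and (horizontal distance between tin and pad_left below 0.015 m or horizontal distance between tin and pad_right below 0.015 m) and horizontal distance between tin and basket below 0.25 m and height (world z) of tin between 0.005 and 0.013 m and horizontal distance between light and case below 0.015 m and height (world z) of light between 0.045 and 0.053 m and distance of spare from where it was at the start of the episode below 0.03 m); the robot touches nothing.
It fails at once if the grey-capped bottle is moved from its place or knocked over (distance of spare from where it was at the start of the episode above 0.03 m or angle between spare's own z axis and vertical above 0.4 rad).
It also fails if it takes over 120 s, if anything falls off the work surface, if the arm or the gripper's body presses on something with over 40 N, if the wrist force passes 120 N, or if a joint passes its speed limit or range.

## Working session

There is one attempt and no reset: what is moved stays moved. The work goes in short steps, Python scripts to look and compute and a shell command to move; the robot and the scene stay as the last step left them, time stands still between calls to the robot, and variables do not carry over. Pictures are saved under pics/ and viewed, and the job is handed in when it is done.

```bash
mkdir -p pics; ls
python3 - <<'E'
from plant import *
import cv2
s=sense();print(s)
for n in ("scene","top","wrist"):
    c=camera(n);cv2.imwrite(f"pics/{n}0.png",c["pixels"][:,:,::-1]);print(n,c["K"],c["cam_to_world"])
    print([k for k in c])
E
```

```text
pics
{'time': 0.0, 'q': array([-1.45128259e+00,  3.78054542e-01,  7.96196344e-02,  1.27438033e+00,
        4.22522560e-06,  1.46050133e+00]), 'qd': array([ 0.00134114,  0.00113199,  0.00013506, -0.00062936,  0.00025177,
        0.00028197]), 'effort': array([-1.52276578e-03, -4.63603985e+01,  2.69873375e+01,  2.09446368e-02,
       -1.89449429e-04, -1.83259488e-06]), 'ee_pos': array([ 0.13091194, -0.55923107,  0.2303633 ]), 'tool_rot': array([-1.00945413e-03,  9.93405247e-01,  1.14651628e-01, -2.54034567e-06]), 'contact_force': array([ 0.44204631, -0.86956126,  0.72007388]), 'torque': array([0.0216168 , 0.01713032, 0.0219696 ]), 'opening': 0.08562058336083748}
scene [[405.23582507   0.         254.04437605]
 [  0.         405.23582507 193.90139867]
 [  0.           0.           1.        ]] [[-0.85551269 -0.44257199  0.26875281  0.84653206]
 [ 0.5176232  -0.71817427  0.46507197  0.58715018]
 [-0.01281648  0.53698766  0.84349274  1.08319069]
 [ 0.          0.          0.          1.        ]]
['pixels', 'K', 'cam_to_world']
top [[468.18282041   0.         253.86063599]
 [  0.         468.18282041 196.60425379]
 [  0.           0.           1.        ]] [[-1.01941667e-03  9.96663317e-01 -8.16161323e-02  3.82770704e-01]
 [-9.99998630e-01 -9.09604312e-04  1.38264357e-03  3.40700092e-03]
 [ 1.30379174e-03  8.16174300e-02  9.96662879e-01  1.42584769e+00]
 [ 0.00000000e+00  0.00000000e+00  0.00000000e+00  1.00000000e+00]]
['pixels', 'K', 'cam_to_world']
wrist [[301.35329693   0.         252.37993213]
 [  0.         301.35329693 189.49339841]
 [  0.           0.           1.        ]] [[ 0.22865686  0.91923415  0.3205068   0.21320329]
 [-0.97350611  0.21637313  0.07394938 -0.53880538]
 [-0.00137227 -0.32892437  0.94435527  0.37339224]
 [ 0.          0.          0.          1.        ]]
['pixels', 'K', 'cam_to_world']
```

View pics/top0.png

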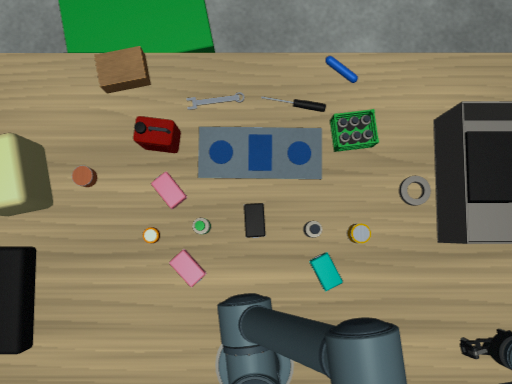

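View pics/scene0.png

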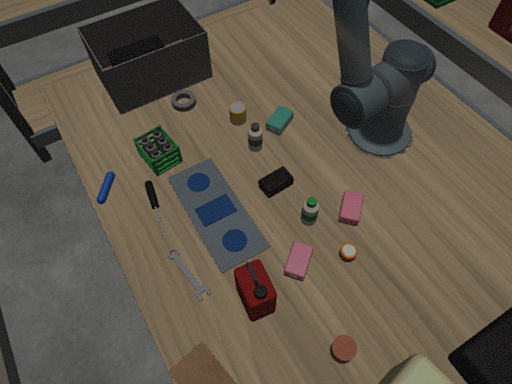

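View pics/wrist0.png

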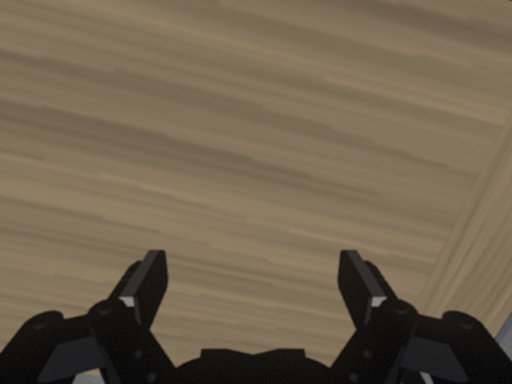

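The top view has the canister by the left pad (157,134) and the basket by the right pad (355,130). The case is at (255,220), the green bottle (201,226), spare (313,229), tin (359,233) and light (151,235). I'll enlarge it next.

Run:
```python
import cv2
a=cv2.imread("pics/top0.png")
cv2.imwrite("pics/c1.png",cv2.resize(a[110:190,185:335],None,fx=5.3,fy=5.3,interpolation=cv2.INTER_CUBIC))
cv2.imwrite("pics/c2.png",cv2.resize(a[195:255,135:275],None,fx=5.7,fy=5.7,interpolation=cv2.INTER_CUBIC))
cv2.imwrite("pics/c3.png",cv2.resize(a[205:255,290:390],None,fx=8,fy=8,interpolation=cv2.INTER_CUBIC))
```

```text
(no output)
```

View pics/c1.png

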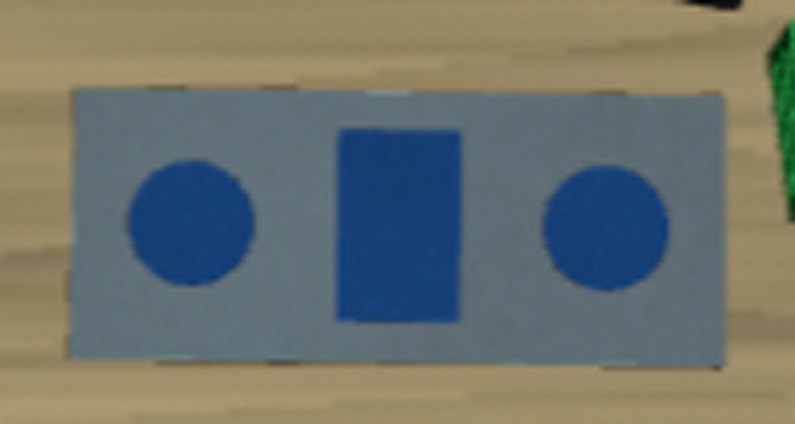

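View pics/c2.png

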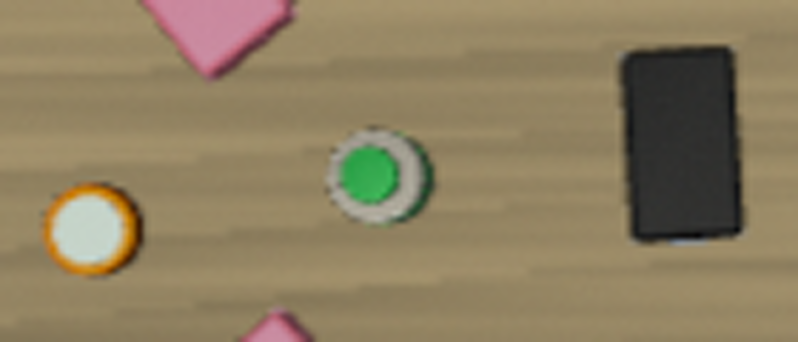

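View pics/c3.png

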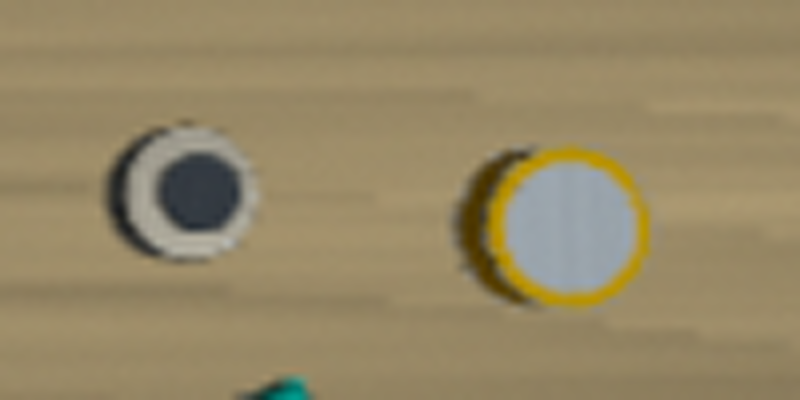

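```bash
cat > h.py <<'E'
import numpy as np, cv2
from scipy.spatial.transform import Rotation as R
def px2w(c,u,v,z):
    K=c["K"];T=c["cam_to_world"]
    p=np.array([(u-K[0,2])/K[0,0],-(v-K[1,2])/K[1,1],-1.]);d=T[:3,:3]@p
    return T[:3,3]+d*(z-T[2,3])/d[2]
def crop(c,name,u0,v0,u1,v1,s):
    cv2.imwrite(name,cv2.resize(c["pixels"][v0:v1,u0:u1,::-1],None,fx=s,fy=s,interpolation=cv2.INTER_CUBIC))
def unc(x,y,u0,v0,s): return u0+(x+.5)/s-.5, v0+(y+.5)/s-.5
def tool(s):
    q=s["tool_rot"];return R.from_quat([q[1],q[2],q[3],q[0]])
def rows(s,pos,yaw):
    """shift/turn in tool axes to reach TCP pos pointing down with tool y along yaw+90"""
    r=tool(s);sh=r.inv().apply(np.array(pos)-s["ee_pos"])
    best=None
    for k in(0,np.pi):
        t=R.from_euler("z",yaw+k)*R.from_euler("x",np.pi)
        rv=(r.inv()*t).as_rotvec()
        if best is None or np.linalg.norm(rv)<np.linalg.norm(best):best=rv
    return sh.round(4),best.round(4)
E
python3 - <<'E'
from plant import *; from h import *
c=camera("top")
for n,x,y,o,z in [("padL",191,223,(185,110,5.3),.009),("padM",398.5,225,(185,110,5.3),.009),("padR",606,228,(185,110,5.3),.009),
 ("light",89,229,(135,195,5.7),.032),("bottle",368,174,(135,195,5.7),.108),("cTL",624,52,(135,195,5.7),.04),("cTR",733,46,(135,195,5.7),.04),("cBR",742,236,(135,195,5.7),.04),("cBL",633,241,(135,195,5.7),.04),
 ("spare",201,192,(290,205,8),.108),("tin",569,227,(290,205,8),.062)]:
    print(n,px2w(c,*unc(x,y,*o),z).round(4))
for n,u,v,z in [("can",157,134,.14),("bask",355,130,.08),("teal",327,271,.04),("pink1",168,190,.04),("pink2",187,268,.04)]: print(n,px2w(c,u,v,z).round(3))
s=sense();print(tool(s).as_matrix().round(3))
E
```

```text
padL [0.6369 0.103  0.009 ]
padM [ 0.6356 -0.0168  0.009 ]
padR [ 0.6337 -0.1366  0.009 ]
light [0.3836 0.3091 0.032 ]
bottle [0.4105 0.1554 0.108 ]
cTL [0.4751 0.0306 0.04  ]
cTR [ 0.4782 -0.0262  0.04  ]
cBR [ 0.3797 -0.0306  0.04  ]
cBL [0.3771 0.0258 0.04  ]
spare [ 0.4005 -0.1692  0.108 ]
tin [ 0.3883 -0.3087  0.062 ]
can [0.663 0.271 0.14 ]
bask [ 0.688 -0.294  0.08 ]
teal [ 0.277 -0.213  0.04 ]
pink1 [0.516 0.257 0.04 ]
pink2 [0.286 0.198 0.04 ]
[[ 0.974  0.228 -0.   ]
 [ 0.228 -0.974  0.001]
 [ 0.    -0.001 -1.   ]]
```

Run:
```python
from plant import *; from h import *
s=sense()
print(rows(s,[.3885,-.3088,.17],1.57),rows(s,[.3885,-.3088,.012],1.57))
```

```text
(array([ 0.3079, -0.1854,  0.061 ]), array([-9.0000e-04, -9.0000e-04, -1.3403e+00])) (array([ 0.3079, -0.1852,  0.219 ]), array([-9.0000e-04, -9.0000e-04, -1.3403e+00]))
```

```bash
python3 -m jog '0 0.308 -0.185 0.061 0 0 -1.34;0 0.308 -0.185 0.061 0 0 -1.34;0 0.308 -0.185 0.061 0 0 -1.34;0 0.308 -0.185 0.061 0 0 -1.34;0 0.308 -0.185 0.061 0 0 -1.34;0 0.308 -0.185 0.061 0 0 -1.34;0 0.308 -0.185 0.061 0 0 -1.34;0 0.308 -0.185 0.061 0 0 -1.34;0 0.308 -0.185 0.061 0 0 -1.34;0 0.308 -0.185 0.061 0 0 -1.34;0 0.308 -0.185 0.061 0 0 -1.34'
python3 - <<'E'
from plant import *; from h import *
s=sense();print(s["q"].round(3));print(rows(s,[.3885,-.3088,.012],1.57))
c=camera("wrist");crop(c,"pics/w1.png",0,0,512,384,1.5)
E
```

```text
time: 1.58
ee_pos: [0.3884, -0.3101, 0.1704]
tool_rot: [0.0, 0.708, 0.706, -0.0]
contact_force: [0.4, -0.0, 0.2]
opening: 0.0854
[-0.801  0.248 -0.26   1.062 -0.     0.772]
(array([0.0014, 0.    , 0.1584]), array([ 0.0001,  0.0002, -0.0021]))
```

View pics/w1.png

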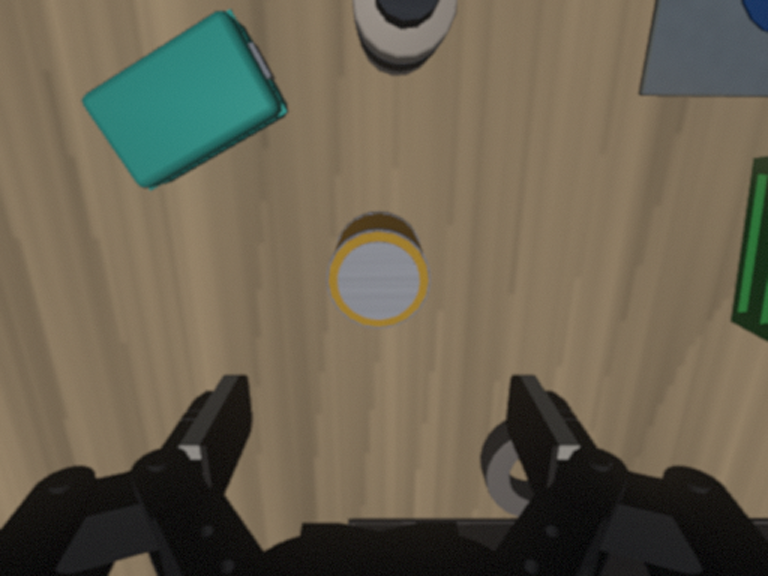

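The wrist view shows the yellow tin's lid at about (379,279) in the enlarged picture, midway between the fingers. I'll cross-check the position from that.

```bash
python3 - <<'E'
from plant import *; from h import *
c=camera("wrist");print(px2w(c,*unc(379,279,0,0,1.5),.062))
E
python3 -m jog '0 0.001 0 0.04 0 0 0;0 0.001 0 0.08 0 0 0;0 0.001 0 0.12 0 0 0;0 0.001 0 0.145 0 0 0;0 0.001 0 0.158 0 0 0;0 0.001 0 0.158 0 0 0;1 0.001 0 0.158 0 0 0;1 0.001 0 0.158 0 0 0;1 0.001 0 0.158 0 0 0;1 0.001 0 0.158 0 0 0;1 0.001 0 0.158 0 0 0;1 0.001 0 0.158 0 0 0' 40
```

```text
[ 0.38821434 -0.30795838  0.062     ]
time: 3.18
ee_pos: [0.3895, -0.3097, 0.0137]
tool_rot: [0.001, 0.707, 0.707, -0.0]
contact_force: [-1.5, 0.3, 5.8]
opening: 0.0592
```

```bash
python3 -m jog '1 0 0 -0.03 0 0 0;1 0 0 -0.07 0 0 0;1 0 0 -0.12 0 0 0;1 0 0 -0.14 0 0 0;1 0 0 -0.14 0 0 0'
python3 - <<'E'
from plant import *; from h import *
s=sense();print(rows(s,[.6337,-.138,.13],1.57))
E
```

```text
time: 3.8
ee_pos: [0.3899, -0.3096, 0.1541]
tool_rot: [0.002, 0.707, 0.707, 0.0]
contact_force: [0.3, -0.9, -2.5]
opening: 0.0596
(array([0.1719, 0.2436, 0.0243]), array([ 0.0031,  0.003 , -0.0001]))
```

```bash
python3 -m jog '1 0.02 0.028 0 0 0 0;1 0.045 0.064 0 0 0 0;1 0.075 0.106 0.003 0 0 0;1 0.105 0.149 0.008 0 0 0;1 0.135 0.191 0.014 0 0 0;1 0.16 0.227 0.02 0 0 0;1 0.172 0.2436 0.024 0 0 0;1 0.172 0.2436 0.024 0 0 0;1 0.172 0.2436 0.024 0 0 0'
python3 - <<'E'
from plant import *; from h import *
s=sense();print(rows(s,[.6337,-.138,.0235],1.57))
c=camera("wrist");crop(c,"pics/w2.png",0,0,512,384,1.5)
E
```

```text
time: 4.92
ee_pos: [0.6312, -0.1371, 0.1269]
tool_rot: [-0.001, 0.708, 0.707, -0.001]
contact_force: [0.3, 0.5, -2.0]
opening: 0.0596
(array([-0.001 ,  0.0028,  0.1034]), array([-0.0027, -0.0003, -0.0006]))
```

View pics/w2.png

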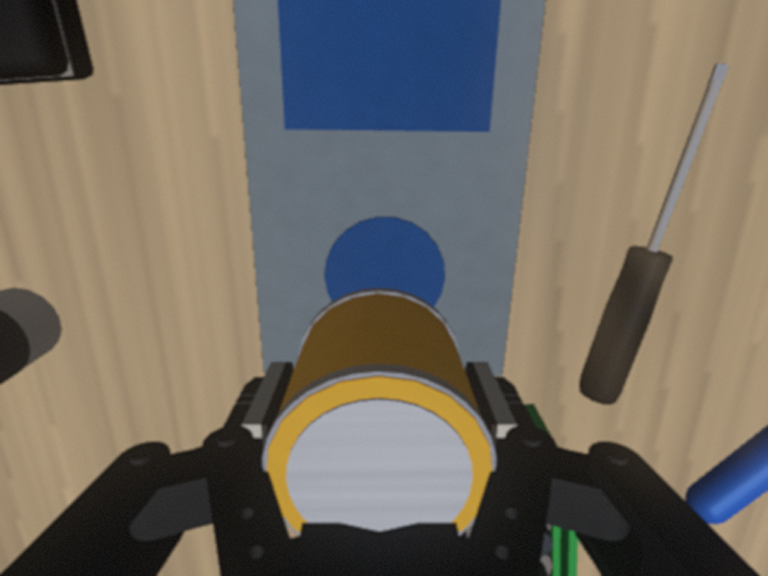

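```bash
python3 -m jog '1 -0.001 0.0025 0.04 0 0 0;1 -0.001 0.0025 0.075 0 0 0;1 -0.001 0.0025 0.093 0 0 0;1 -0.001 0.0025 0.1 0 0 0;1 -0.001 0.0025 0.103 0 0 0;1 -0.001 0.0025 0.104 0 0 0;1 -0.001 0.0025 0.104 0 0 0'
```

```text
time: 5.85
ee_pos: [0.6357, -0.1381, 0.0252]
tool_rot: [0.001, 0.707, 0.707, 0.0]
contact_force: [-0.9, 0.6, -3.0]
opening: 0.0593
```

```bash
python3 -m jog '1 0 -0.002 0.001 0 0 0;1 0 -0.002 0.002 0 0 0;1 0 -0.002 0.003 0 0 0;1 0 -0.002 0.003 0 0 0'
```

```text
time: 6.35
ee_pos: [0.633, -0.1379, 0.0228]
tool_rot: [0.0, 0.707, 0.707, 0.0]
contact_force: [-4.9, 1.7, 6.8]
opening: 0.0593
```

Contact on the pad. Release and rise.

```bash
python3 -m jog '0 0 0 0 0 0 0;0 0 0 0 0 0 0;0 0 0 0 0 0 0;0 0 0 0 0 0 0;0 0 0 -0.03 0 0 0;0 0 0 -0.08 0 0 0;0 0 0 -0.14 0 0 0;0 0 0 -0.15 0 0 0;0 0 0 -0.15 0 0 0'
python3 - <<'E'
from plant import *; from h import *
s=sense();print(s["q"].round(3),rows(s,[.4275,0,.17],.047),rows(s,[.4275,0,.17],.047+3.14159))
c=camera("top");crop(c,"pics/t1.png",185,110,335,190,5.3)
E
```

```text
time: 7.48
ee_pos: [0.6337, -0.1381, 0.172]
tool_rot: [0.001, 0.707, 0.707, 0.0]
contact_force: [0.0, -0.8, -0.3]
opening: 0.0852
[-0.312  0.548  0.196  1.217 -0.     1.26 ] (array([ 0.1379, -0.2063,  0.0015]), array([ 2.1000e-03, -8.0000e-04,  1.5228e+00])) (array([ 0.1379, -0.2063,  0.0015]), array([ 2.1000e-03, -8.0000e-04,  1.5228e+00]))
```

View pics/t1.png

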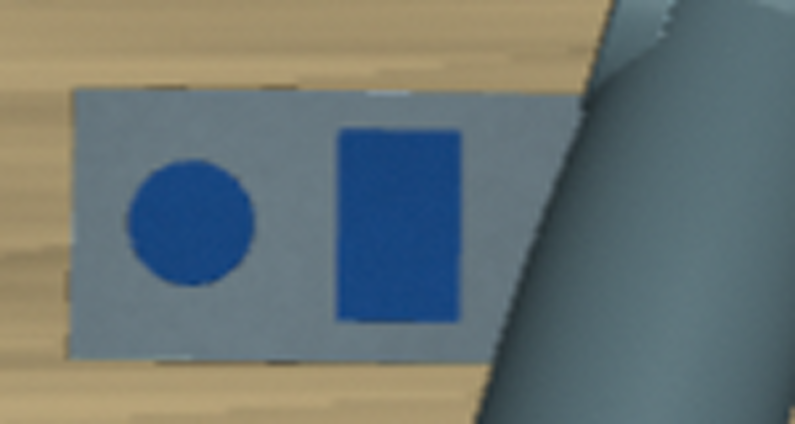

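```bash
python3 -m jog '0 0.138 -0.206 0.0015 0 0 -1.619;0 0.138 -0.206 0.0015 0 0 -1.619;0 0.138 -0.206 0.0015 0 0 -1.619;0 0.138 -0.206 0.0015 0 0 -1.619;0 0.138 -0.206 0.0015 0 0 -1.619;0 0.138 -0.206 0.0015 0 0 -1.619;0 0.138 -0.206 0.0015 0 0 -1.619;0 0.138 -0.206 0.0015 0 0 -1.619;0 0.138 -0.206 0.0015 0 0 -1.619;0 0.138 -0.206 0.0015 0 0 -1.619;0 0.138 -0.206 0.0015 0 0 -1.619'
python3 - <<'E'
from plant import *; from h import *
s=sense();print(s["q"].round(3),rows(s,[.4275,0,.009],.047))
c=camera("wrist");crop(c,"pics/w3.png",0,0,512,384,1.5)
c=camera("scene");crop(c,"pics/s3.png",160,90,330,260,3.5)
E
```

```text
time: 8.9
ee_pos: [0.4262, 0.0005, 0.1686]
tool_rot: [-0.001, -0.023, 1.0, 0.0]
contact_force: [0.5, -0.2, -0.1]
opening: 0.0853
[-0.148  0.114 -0.431  1.028 -0.    -0.193] (array([-0.0017, -0.0006,  0.1596]), array([ 0.0004, -0.0024, -0.0015]))
```

View pics/w3.png

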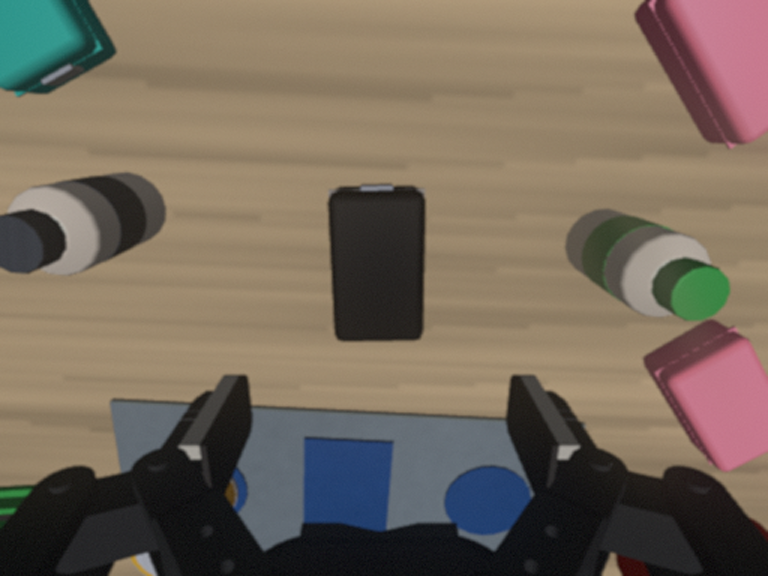

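View pics/s3.png

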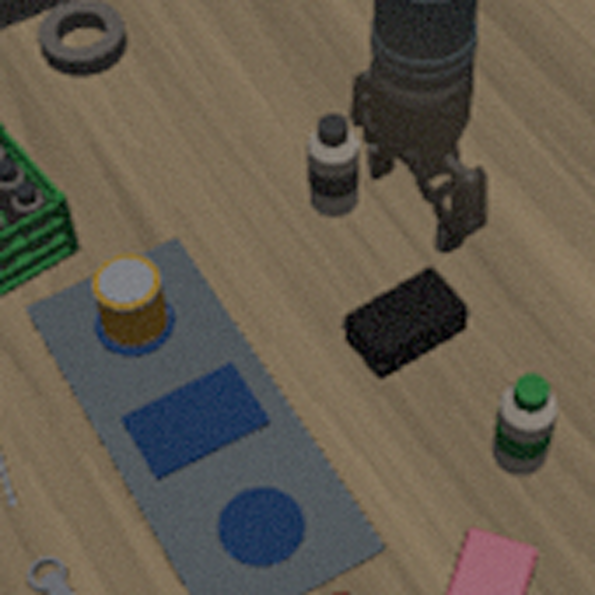

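The tin sits centred on its pad in the scene view. In the wrist view the case's lid corners are about (331,192), (424,192), (422,339) and (335,339).

Run:
```python
from plant import *; from h import *
c=camera("wrist")
P=np.array([px2w(c,*unc(x,y,0,0,1.5),.04) for x,y in[(331,192),(424,192),(422,339),(335,339)]]);print(P.round(4),P.mean(0))
```

```text
[[ 0.379  -0.029   0.04  ]
 [ 0.3764  0.0263  0.04  ]
 [ 0.4728  0.0327  0.04  ]
 [ 0.4755 -0.0251  0.04  ]] [0.42593325 0.00124193 0.04      ]
```

```bash
python3 -m jog '0 -0.0005 0 0.04 0 0 0;0 -0.0005 0 0.08 0 0 0;0 -0.0005 0 0.12 0 0 0;0 -0.0005 0 0.148 0 0 0;0 -0.0005 0 0.159 0 0 0;0 -0.0005 0 0.159 0 0 0;1 -0.0005 0 0.159 0 0 0;1 -0.0005 0 0.159 0 0 0;1 -0.0005 0 0.159 0 0 0;1 -0.0005 0 0.159 0 0 0;1 -0.0005 0 0.159 0 0 0;1 -0.0005 0 0.159 0 0 0' 50
python3 -m jog '1 0 0 -0.03 0 0 0;1 0 0 -0.07 0 0 0;1 0 0 -0.1 0 0 0;1 0 0 -0.1 0 0 0'
python3 - <<'E'
from plant import *; from h import *
s=sense();print(rows(s,[.6357,-.0168,.11],-.0134))
E
```

```text
time: 10.55
ee_pos: [0.4291, 0.0, 0.0122]
tool_rot: [0.001, -0.024, 1.0, -0.0]
contact_force: [-0.3, -1.7, 5.7]
opening: 0.0591
time: 11.05
ee_pos: [0.4301, 0.0, 0.1132]
tool_rot: [0.003, -0.024, 1.0, -0.001]
contact_force: [0.5, -0.4, -2.9]
opening: 0.0591
(array([-0.2046, -0.0265,  0.0044]), array([-0.0011,  0.0059,  0.0606]))
```

```bash
python3 -m jog '1 -0.025 -0.003 0 0 0 0.01;1 -0.06 -0.008 0 0 0 0.02;1 -0.1 -0.013 0 0 0 0.03;1 -0.14 -0.018 0 0 0 0.04;1 -0.175 -0.023 0 0 0 0.05;1 -0.2 -0.0265 0 0 0 0.06;1 -0.2065 -0.0265 0 0 0 0.06;1 -0.2065 -0.0265 0 0 0 0.06;1 -0.2065 -0.0265 0 0 0 0.06'
python3 - <<'E'
from plant import *; from h import *
s=sense();print(rows(s,[.638,-.0168,.0215],-.0134))
c=camera("wrist");crop(c,"pics/w4.png",0,0,512,384,1.5)
E
```

```text
time: 12.18
ee_pos: [0.6337, -0.0161, 0.1102]
tool_rot: [-0.001, 0.006, 1.0, 0.0]
contact_force: [0.3, 0.3, -3.1]
opening: 0.059
(array([-0.0045, -0.0006,  0.0887]), array([ 0.0001, -0.0019,  0.0007]))
```

View pics/w4.png

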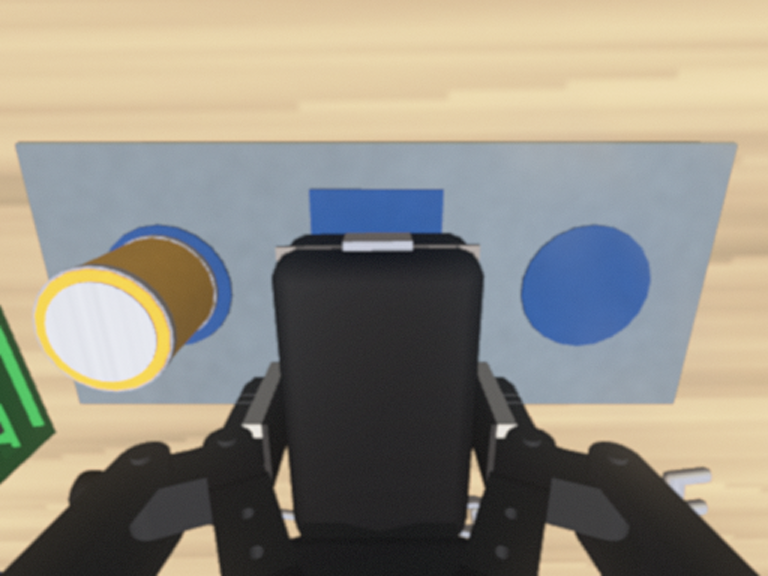

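```bash
python3 -m jog '1 -0.002 -0.0006 0.03 0 0 0;1 -0.002 -0.0006 0.06 0 0 0;1 -0.002 -0.0006 0.077 0 0 0;1 -0.002 -0.0006 0.084 0 0 0;1 -0.002 -0.0006 0.086 0 0 0;1 -0.002 -0.0006 0.087 0 0 0;1 -0.002 -0.0006 0.087 0 0 0'
```

```text
time: 13.1
ee_pos: [0.6379, -0.0171, 0.0247]
tool_rot: [0.001, 0.006, 1.0, -0.0]
contact_force: [-0.8, -0.5, -2.1]
opening: 0.0589
```

```bash
python3 -m jog '1 0 0 0.001 0 0 0;1 0 0 0.002 0 0 0;1 0 0 0.003 0 0 0;1 0 0 0.004 0 0 0;1 0 0 0.004 0 0 0'
```

```text
time: 13.72
ee_pos: [0.6372, -0.017, 0.0213]
tool_rot: [0.0, 0.006, 1.0, -0.0]
contact_force: [-3.5, 1.8, 7.0]
opening: 0.0595
```

```bash
python3 -m jog '0 0 0 0 0 0 0;0 0 0 0 0 0 0;0 0 0 0 0 0 0;0 0 0 0 0 0 0;0 0 0 -0.03 0 0 0;0 0 0 -0.08 0 0 0;0 0 0 -0.14 0 0 0;0 0 0 -0.16 0 0 0;0 0 0 -0.16 0 0 0'
python3 - <<'E'
from plant import *; from h import *
s=sense();print(s["q"].round(3),rows(s,[.3836,.3091,.17],0))
E
```

```text
time: 14.85
ee_pos: [0.6388, -0.0172, 0.182]
tool_rot: [0.002, 0.006, 1.0, -0.0]
contact_force: [0.1, 0.2, -0.1]
opening: 0.0856
[-0.126  0.522  0.178  1.223 -0.    -0.113] (array([0.2594, 0.323 , 0.0106]), array([-0.0006,  0.0048, -0.0128]))
```

```bash
python3 -m jog '0 0.26 0.323 0.01 0 0 0;0 0.26 0.323 0.01 0 0 0;0 0.26 0.323 0.01 0 0 0;0 0.26 0.323 0.01 0 0 0;0 0.26 0.323 0.01 0 0 0;0 0.26 0.323 0.01 0 0 0;0 0.26 0.323 0.01 0 0 0;0 0.26 0.323 0.01 0 0 0;0 0.26 0.323 0.01 0 0 0;0 0.26 0.323 0.01 0 0 0'
python3 - <<'E'
from plant import *; from h import *
s=sense();print(s["q"].round(3),rows(s,[.3836,.3091,.006],0))
c=camera("wrist");crop(c,"pics/w5.png",0,0,512,384,1.5)
c=camera("scene");crop(c,"pics/s5.png",160,90,330,260,3.5)
c=camera("top");crop(c,"pics/t5.png",185,110,335,190,5.3)
E
```

```text
time: 16.1
ee_pos: [0.3819, 0.3083, 0.1691]
tool_rot: [-0.0, 0.007, 1.0, -0.0]
contact_force: [0.2, -0.9, -0.1]
opening: 0.0854
[ 0.55   0.238 -0.277  1.057 -0.     0.565] (array([-0.0018,  0.001 ,  0.1631]), array([-0.0008, -0.0006, -0.0146]))
```

View pics/w5.png

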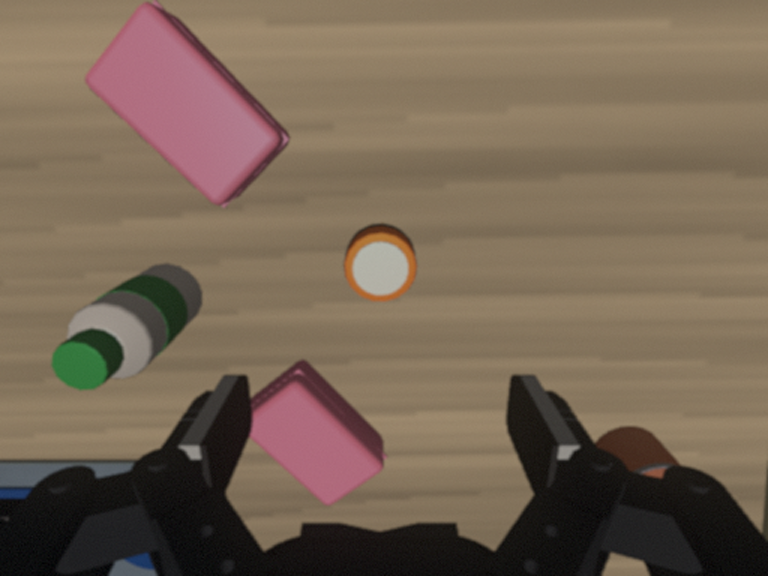

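View pics/s5.png

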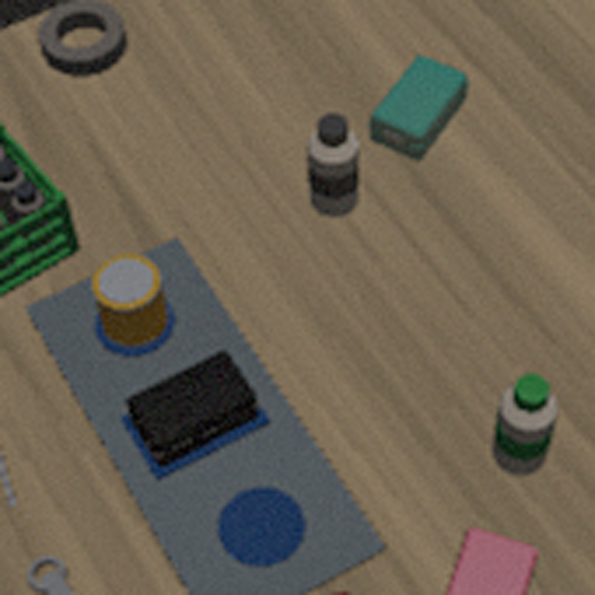

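View pics/t5.png

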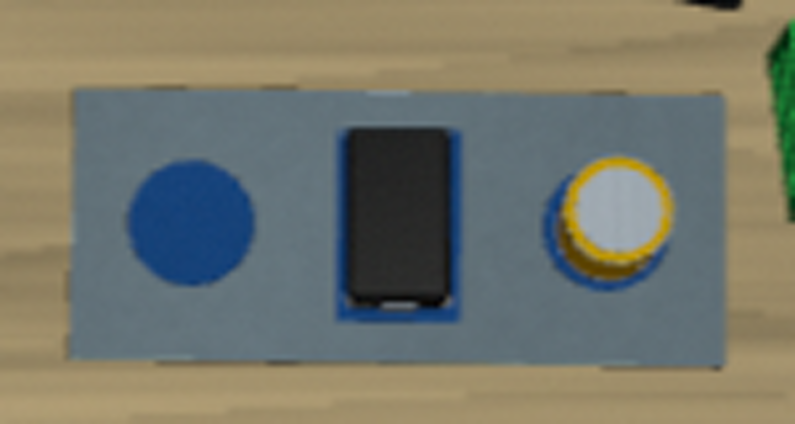

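The case and tin are both seated. Top view: lid spans (346..450, 128..302) and the tin top is at (618,206). In the wrist view the light is at (380,267).

Run:
```python
from plant import *; from h import *
c=camera("top");o=(185,110,5.3)
P=np.array([px2w(c,*unc(x,y,*o),.049) for x,y in[(347,128),(449,128),(450,303),(347,303)]]);print(P.round(4),P.mean(0))
print("tin",px2w(c,*unc(618,206,*o),.071))
c=camera("wrist");print("light",px2w(c,*unc(380,268,0,0,1.5),.032),sense()["ee_pos"])
```

```text
[[ 0.6837  0.0126  0.049 ]
 [ 0.6837 -0.0448  0.049 ]
 [ 0.5843 -0.045   0.049 ]
 [ 0.5843  0.0127  0.049 ]] [ 0.63399286 -0.01612263  0.049     ]
tin [ 0.63505142 -0.13724842  0.071     ]
light [0.38288071 0.31076032 0.032     ] [0.38182611 0.30882947 0.16974707]
```

```bash
python3 -m jog '0 0.001 0.001 0.05 0 0 0;0 0.001 0.001 0.1 0 0 0;0 0.001 0.001 0.14 0 0 0;0 0.001 0.001 0.158 0 0 0;0 0.001 0.001 0.166 0 0 0;0 0.001 0.001 0.166 0 0 0;0 0.001 0.001 0.166 0 0 0'
```

```text
time: 17.23
ee_pos: [0.3813, 0.3109, 0.0048]
tool_rot: [0.001, 0.006, 1.0, 0.001]
contact_force: [-0.8, -0.1, -0.4]
opening: 0.0855
```

```bash
python3 -m jog '0 -0.002 0 0.001 0 0 0;0 -0.002 0 0.001 0 0 0;1 -0.002 0 0.001 0 0 0;1 -0.002 0 0.001 0 0 0;1 -0.002 0 0.001 0 0 0;1 -0.002 0 0.001 0 0 0;1 -0.002 0 0.001 0 0 0;1 -0.002 0 0.001 0 0 0;1 -0.002 0 0.001 0 0 0' 30
python3 -m jog '1 0 0 -0.03 0 0 0;1 0 0 -0.08 0 0 0;1 0 0 -0.13 0 0 0;1 0 0 -0.16 0 0 0;1 0 0 -0.16 0 0 0;1 0 0 -0.16 0 0 0'
python3 - <<'E'
from plant import *; from h import *
s=sense();print(rows(s,[.634,-.0163,.15],0))
c=camera("wrist");crop(c,"pics/w6.png",0,0,512,384,1.5)
E
```

```text
time: 18.35
ee_pos: [0.3824, 0.3102, 0.003]
tool_rot: [0.0, 0.006, 1.0, -0.0]
contact_force: [-1.3, -1.2, 5.8]
opening: 0.047
time: 19.1
ee_pos: [0.3816, 0.3099, 0.1613]
tool_rot: [-0.001, 0.006, 1.0, -0.001]
contact_force: [-1.2, 0.3, -1.1]
opening: 0.0471
(array([-0.2566, -0.3229,  0.0112]), array([-0.0011, -0.0018, -0.0128]))
```

View pics/w6.png

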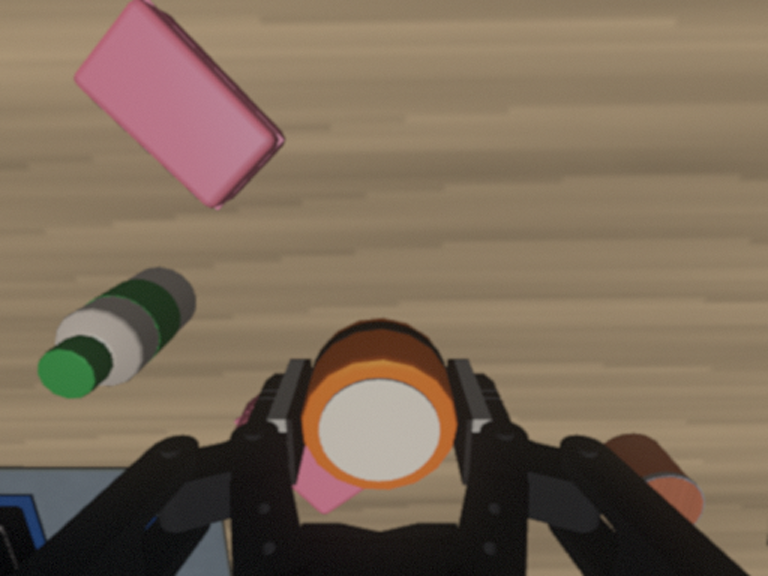

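```bash
python3 -m jog '1 -0.02 -0.025 0 0 0 0;1 -0.05 -0.063 0 0 0 0;1 -0.083 -0.105 0 0 0 0;1 -0.117 -0.147 0 0 0 0;1 -0.15 -0.189 0 0 0 0;1 -0.183 -0.231 0 0 0 0;1 -0.214 -0.27 0.003 0 0 0;1 -0.24 -0.303 0.007 0 0 0;1 -0.2566 -0.323 0.011 0 0 0;1 -0.2566 -0.323 0.011 0 0 0;1 -0.2566 -0.323 0.011 0 0 0'
python3 - <<'E'
from plant import *; from h import *
s=sense();print(rows(s,[.6335,-.0163,.052],0))
E
```

```text
time: 20.52
ee_pos: [0.6334, -0.0153, 0.1503]
tool_rot: [-0.002, 0.006, 1.0, 0.0]
contact_force: [-0.1, -0.5, -0.8]
opening: 0.0474
(array([-0.0004, -0.0011,  0.0983]), array([ 0.0008, -0.0032, -0.0125]))
```

```bash
python3 -m jog '1 0.002 -0.001 0.03 0 0 0;1 0.002 -0.001 0.06 0 0 0;1 0.002 -0.001 0.08 0 0 0;1 0.002 -0.001 0.09 0 0 0;1 0.002 -0.001 0.094 0 0 0;1 0.002 -0.001 0.096 0 0 0;1 0.002 -0.001 0.096 0 0 0'
```

```text
time: 21.4
ee_pos: [0.6334, -0.017, 0.0565]
tool_rot: [0.001, 0.006, 1.0, -0.0]
contact_force: [0.6, 0.8, -1.3]
opening: 0.0471
```

```bash
python3 -m jog '1 0 0 0.002 0 0 0;1 0 0 0.003 0 0 0;1 0 0 0.004 0 0 0;1 0 0 0.005 0 0 0;1 0 0 0.005 0 0 0'
```

```text
time: 22.02
ee_pos: [0.6329, -0.017, 0.052]
tool_rot: [0.0, 0.006, 1.0, -0.0]
contact_force: [-2.7, 0.3, 6.0]
opening: 0.0471
```

```bash
python3 -m jog '0 0 0 0 0 0 0;0 0 0 0 0 0 0;0 0 0 0 0 0 0;0 0 0 0 0 0 0;0 0 0 -0.03 0 0 0;0 0 0 -0.08 0 0 0;0 0 0 -0.13 0 0 0;0 0 0 -0.15 0 0 0;0 0 0 -0.15 0 0 0'
python3 - <<'E'
from plant import *; from h import *
s=sense();print(s["q"].round(3),rows(s,[.4105,.1554,.2],0))
E
```

```text
time: 23.15
ee_pos: [0.6343, -0.0171, 0.2029]
tool_rot: [0.002, 0.006, 1.0, -0.0]
contact_force: [-0.6, 0.2, -1.2]
opening: 0.0853
[-0.127  0.506  0.207  1.267 -0.    -0.114] (array([0.226 , 0.1697, 0.0017]), array([-0.0007,  0.0045, -0.0128]))
```

```bash
python3 -m jog '0 0.226 0.17 0.002 0 0 0;0 0.226 0.17 0.002 0 0 0;0 0.226 0.17 0.002 0 0 0;0 0.226 0.17 0.002 0 0 0;0 0.226 0.17 0.002 0 0 0;0 0.226 0.17 0.002 0 0 0;0 0.226 0.17 0.002 0 0 0;0 0.226 0.17 0.002 0 0 0'
python3 - <<'E'
from plant import *; from h import *
s=sense();print(s["q"].round(3),rows(s,[.4105,.1554,.043],0))
c=camera("wrist");crop(c,"pics/w7.png",0,0,512,384,1.5)
c=camera("top");crop(c,"pics/t7.png",185,110,335,190,5.3)
E
```

```text
time: 24.15
ee_pos: [0.4097, 0.1554, 0.1983]
tool_rot: [-0.0, 0.007, 1.0, -0.0]
contact_force: [0.4, -0.9, 0.4]
opening: 0.0857
[ 0.218  0.117 -0.348  1.106 -0.     0.232] (array([-8.000e-04,  1.000e-04,  1.553e-01]), array([-0.0004, -0.0004, -0.0141]))
```

View pics/w7.png

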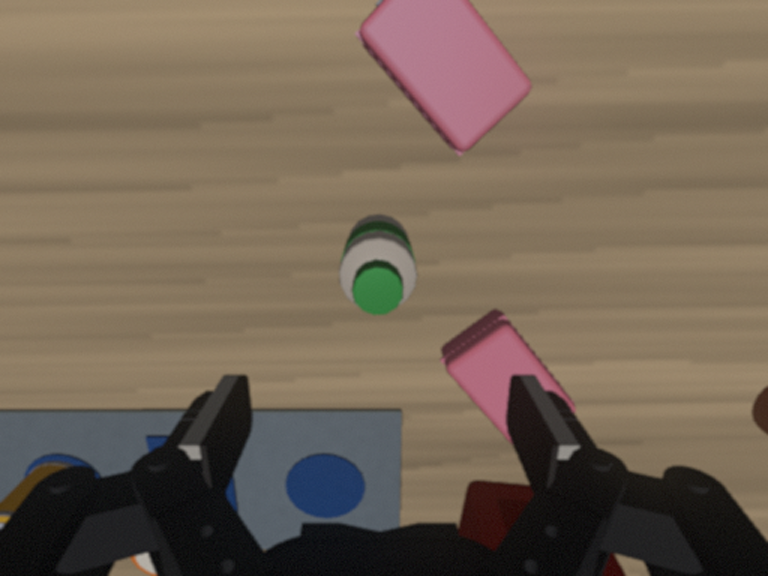

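View pics/t7.png

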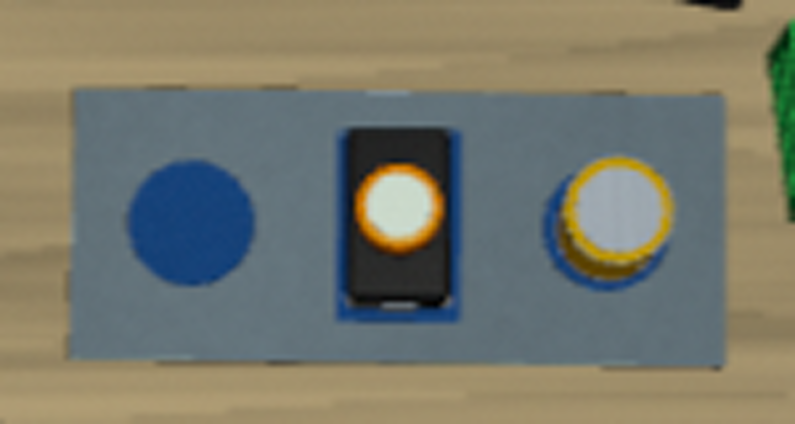

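The light is on the lid at top-view crop (399,206). The green cap is at (378,288) in the wrist view, between the fingers.

```bash
python3 - <<'E'
from plant import *; from h import *
c=camera("top");print("light",px2w(c,*unc(399,206,185,110,5.3),.081))
c=camera("wrist");print("bottle",px2w(c,*unc(378,288,0,0,1.5),.108))
E
python3 -m jog '0 0 0 0.04 0 0 0;0 0 0 0.08 0 0 0;0 0 0 0.115 0 0 0;0 0 0 0.14 0 0 0;0 0 0 0.152 0 0 0;0 0 0 0.153 0 0 0;0 0 0 0.153 0 0 0'
```

```text
light [ 0.63328264 -0.01609017  0.081     ]
bottle [0.4075277 0.1563837 0.108    ]
time: 25.22
ee_pos: [0.4099, 0.1561, 0.0466]
tool_rot: [0.001, 0.006, 1.0, 0.0]
contact_force: [0.4, 0.5, 1.0]
opening: 0.0856
```

```bash
python3 -m jog '1 0 0 0.001 0 0 0;1 0 0 0.001 0 0 0;1 0 0 0.001 0 0 0;1 0 0 0.001 0 0 0;1 0 0 0.001 0 0 0;1 0 0 0.001 0 0 0;1 0 0 0.001 0 0 0' 30
python3 -m jog '1 0 0 -0.03 0 0 0;1 0 0 -0.07 0 0 0;1 0 0 -0.1 0 0 0;1 0 0 -0.11 0 0 0;1 0 0 -0.11 0 0 0'
python3 - <<'E'
from plant import *; from h import *
s=sense();print(rows(s,[.637,.103,.14],0))
E
```

```text
time: 26.1
ee_pos: [0.4096, 0.1558, 0.0454]
tool_rot: [0.001, 0.006, 1.0, -0.0]
contact_force: [-0.6, -1.2, 6.3]
opening: 0.0474
time: 26.72
ee_pos: [0.409, 0.156, 0.1545]
tool_rot: [0.0, 0.006, 1.0, 0.0]
contact_force: [0.4, 0.0, -1.6]
opening: 0.0476
(array([-0.2286, -0.0501,  0.0146]), array([ 0.0001,  0.0003, -0.0128]))
```

```bash
python3 -m jog '1 -0.02 -0.004 0 0 0 0;1 -0.05 -0.011 0 0 0 0;1 -0.085 -0.019 0 0 0 0;1 -0.12 -0.026 0.003 0 0 0;1 -0.155 -0.034 0.006 0 0 0;1 -0.19 -0.042 0.01 0 0 0;1 -0.215 -0.047 0.013 0 0 0;1 -0.2286 -0.05 0.0146 0 0 0;1 -0.2286 -0.05 0.0146 0 0 0;1 -0.2286 -0.05 0.0146 0 0 0'
python3 - <<'E'
from plant import *; from h import *
s=sense();print(rows(s,[.637,.103,.055],0))
c=camera("wrist");crop(c,"pics/w8.png",0,0,512,384,1.5)
E
```

```text
time: 27.98
ee_pos: [0.6355, 0.1031, 0.1387]
tool_rot: [-0.001, 0.006, 1.0, -0.0]
contact_force: [-0.5, -0.1, -1.5]
opening: 0.0476
(array([-0.0018, -0.0001,  0.0837]), array([-0.0001, -0.003 , -0.0126]))
```

View pics/w8.png

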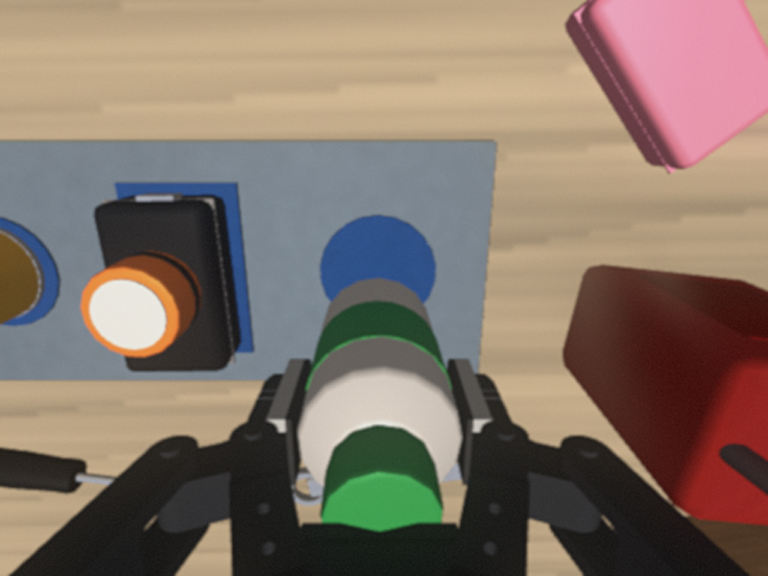

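Everything is clear. The bottle is held upright and in line with the pad. Lowering it.

```bash
python3 -m jog '1 0 0 0.03 0 0 0;1 0 0 0.055 0 0 0;1 0 0 0.07 0 0 0;1 0 0 0.077 0 0 0;1 0 0 0.081 0 0 0;1 0 0 0.081 0 0 0'
```

```text
time: 28.78
ee_pos: [0.6373, 0.103, 0.0597]
tool_rot: [0.0, 0.006, 1.0, -0.0]
contact_force: [-1.0, -0.0, -2.5]
opening: 0.0475
```

```bash
python3 -m jog '1 0 0 0.002 0 0 0;1 0 0 0.003 0 0 0;1 0 0 0.004 0 0 0;1 0 0 0.005 0 0 0;1 0 0 0.006 0 0 0;1 0 0 0.006 0 0 0'
```

```text
time: 29.52
ee_pos: [0.6374, 0.103, 0.0545]
tool_rot: [0.001, 0.006, 1.0, -0.0]
contact_force: [-1.7, -0.1, 6.1]
opening: 0.0475
```

```bash
python3 -m jog '0 0 0 0 0 0 0;0 0 0 0 0 0 0;0 0 0 0 0 0 0;0 0 0 0 0 0 0;0 0 0 -0.03 0 0 0;0 0 0 -0.08 0 0 0;0 0 0 -0.13 0 0 0;0 0 0 -0.15 0 0 0;0 0 0 -0.15 0 0 0'
python3 -m jog '0 0.06 0 0 0 0 0;0 0.12 0 0 0 0 0;0 0.18 0 0 0 0 0;0 0.23 0 0 0 0 0;0 0.23 0 0 0 0 0;0 0.23 0 0 0 0 0'
python3 - <<'E'
from plant import *; from h import *
c=camera("top");crop(c,"pics/t9.png",185,110,335,190,5.3)
c=camera("scene");crop(c,"pics/s9.png",160,90,330,260,3.5)
E
```

```text
time: 30.65
ee_pos: [0.6384, 0.1031, 0.2053]
tool_rot: [0.002, 0.006, 1.0, 0.0]
contact_force: [0.5, -0.6, 0.2]
opening: 0.0853
time: 31.4
ee_pos: [0.4068, 0.1059, 0.2024]
tool_rot: [-0.0, 0.006, 1.0, -0.0]
contact_force: [1.9, 0.7, 0.2]
opening: 0.0853
```

View pics/t9.png

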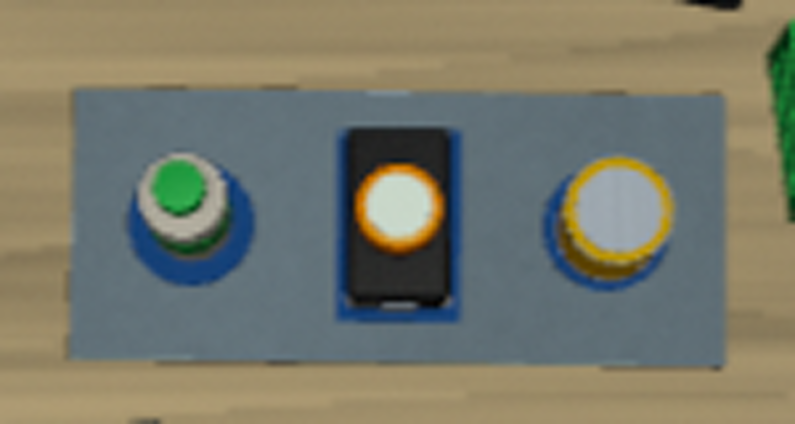

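View pics/s9.png

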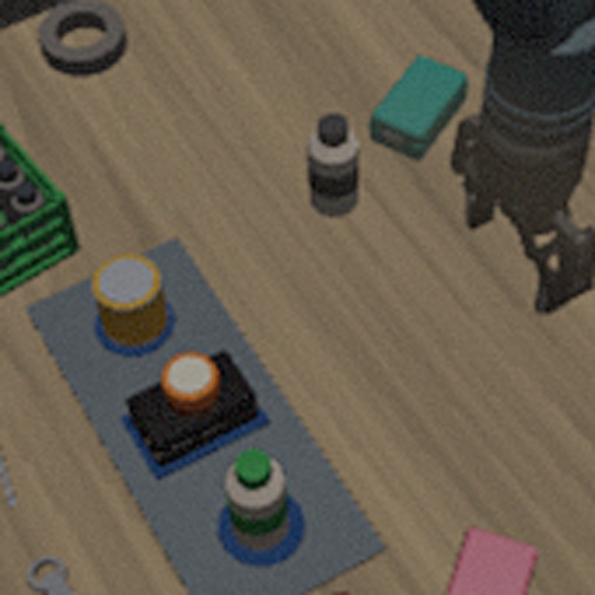

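The cap is at (179,186) in the top crop, all the pieces are in place and standing, and the spare hasn't moved. I'll check the bottle, then hand in.

Run:
```python
from plant import *; from h import *
c=camera("top");print("bottle",px2w(c,*unc(179,186,185,110,5.3),.117))
print(sign_off())
```

```text
bottle [0.63747536 0.10189861 0.117     ]
the job is handed in; nothing more can be done
None
```

The lot is set out and handed in at about 31.5 s of the 120 s; the hand-in call gives no verdict. The canister was at the left end and the basket at the right. So the bottle went on the left pad, the case with the light in the middle, and the tin on the right pad.

My last checks, measured from the top camera (good to about 2 mm):

| Piece | Target | Distance from target centre | Limit |
|---|---|---|---|
| Case | Middle pad | about 2 mm (turned about 0.01 rad) | 15 mm, 0.2 rad |
| Light | Case centre | about 1 mm | 15 mm |
| Bottle | Left pad | about 1 mm | 15 mm |
| Tin | Right pad | about 1.5 mm | 15 mm |

- **Standing:** in the last scene picture everything stands upright. The grey-capped bottle is at the same place in every scene picture compared; I did not measure its position again at the end.
- **Robot:** the gripper was open, about 20 cm above the table and clear of everything.
- **Disagreement:** before each grasp, the wrist and top cameras differed by 1–3 mm on the objects' positions, so I worked between the two. No check failed.

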